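Re-aim the swivel work holder at the repair bench

ROBOT

A 6-joint arm with a two-finger parallel gripper is mounted at the origin on the work surface. World frame = base frame: x ahead of the robot, y to its left, z up, the work surface at z = 0. Lengths are in mm, angles in rad, forces in N, time in s.
With the tool pointing down it reaches from about 350 to 875 mm from the base axis. Payload 4.2 kg.
Tool frame: the origin (TCP) lies at the very end of the fingers, on their centre line; the grasp point (between the pads) lies 19 mm behind it; z points along the fingers, y is the direction in which the jaws open and shut (so a half turn about z gives the same grasp; the last joint's range is limited). The gripper opens to 85 mm and grips with 20 to 120 N. Pads are 22 mm wide; open, the fingers measure 114 mm over their backs; the gripper's body (76 mm by 85 mm) begins 54 mm behind the grasp point. The pads swing forward as they close: fully open they stand 13 mm farther back than shut.
Start: joints at [-0.989, 0.385, 0.008, 0, -1.194, -0.259], TCP at [198.28, -592.692, 208.512] pointing down, gripper open.
Joint ranges: [-3.14, 3.14], [-1.21, 2.06], [-1.07, 1.41], [-3.16, 2.05], [-2.99, -0.16], [-3.1, 3.1]. Speed limits (rad/s): [2.79, 2.79, 3.14, 3.14, 3.14, 3.14].

INTERFACE

Orientations are given as a unit quaternion [x, y, z, w].
In Python, from bench import arm, optics, job gives the robot as it stands.
- The arm moves only by the tool send_rows, never from a script. Its argument "steps" is a list that holds one entry, the list of rows, each a list of 5 numbers: the shift along the tool's x, y, z in cm, then the turn about the tool's z in rad, then the opening, from 0 (shut) to 1 (fully open). A call has 1 to 10 rows; each row shifts and turns the pose as measured when the row begins, along the tool's axes as they then stand; what a row does not reach is not made up. A row lasts 1/12 s, in which the tool goes at most 41.7 mm and 7.16 degrees, less where a joint would pass 70% of its speed; a pose out of reach is approached as far as the arm can. A call with a gripper value outside its range is refused whole. The fingers move at their own pace and stop on an object; the grip force is fixed at half the most. Time passes only in rows, so rows that do not move let the fingers close. It gives the time, the measured TCP pose, the force and the opening at its end, in the units of the state.
- arm.read_state(): the state, without advancing time (a new reading comes with each control period).
- optics.get_image(name): name is "scene" or "top" or "wrist"; returns (picture, depth): 400x640x3 uint8, blue, green, red; 400x640 float32, mm along the optical axis (not along the pixel's ray), 0 where there is no reading.
- optics.get_calibration(name): a dict with "K" (3x3 intrinsics, pixels), "rvec" (rotation vector, rad) and "tvec" (3), from world to camera coordinates, as OpenCV has them; the wrist camera has in their place "hand_eye" (4x4, takes a point from camera to tool coordinates, whose origin is the TCP and whose axes are the flange's). Camera axes: x right, y down, z forward; pixel columns grow to the right and rows downward; lengths in mm; the calibration is good to about 2 mm. A picture is of the moment at which its call begins: read the wrist's pose just before it. get_calibration takes no time and is no camera call.
- job.job_done(): hands the job in, once; it reports no verdict.
The state is a dict: "clock": time; "joints": joint angles; "joint_vel": joint speeds; "joint_efforts": joint torques, N m; "position": TCP position; "ee_rot": TCP orientation; "contact_force": force on the tool from outside, world axes, zero at the start; "wrist_torque": the same for the moment, N m; "gripper_width": finger opening in mm.
Only numpy, scipy, OpenCV 4.12 (cv2) and the standard library are available. Lean on these libraries where they do the work, as an engineer would, in place of code of your own. Each camera call takes 0.05 s, during which the arm holds its last target. There are 200 camera calls.

TASK

Loosen the clamp lever of the swivel work holder, swing the head that carries the audio panel until its pointer aims at the tall pin on the arc (not at the flat disc), then turn the lever firmly back so the head is clamped again. Let go of everything and leave the other things on the bench where they are.

Things in the scene. Friction and masses are not known exactly. Their poses are not given: they have to be found in the camera images.
- swivel_base: Fixed grey base: round foot 180 mm across, 12 mm thick, with a dark protractor arc with white ticks (radius 169 to 225 mm, 12 mm thick, 46 degrees either side of its +y). Origin on the bench on the swivel axis, z up. The head's round flange, 170 mm across, lies on the foot (top 24 mm above the bench). Clamp housing (70 x 52 mm, top at 44 mm) on its -y side.
- swivel_axis (a point): Point on the vertical swivel axis, 70 mm above the bench, at the top of the steel turret bolt.
- swing_head (a joint): Angle of the swinging head about the vertical axis, rad, counter-clockwise from above positive, stops at -0.75 and 0.75; at 0 its arm points along the base's +y. Free of the clamp it turns with about 0.2 N m of friction plus light damping and stays where it is left.
- outer_jaw (a point): Centre of the top of the head's outer jaw, an upright dark block 140 mm out from the swivel axis, 40 mm wide across the arm (push on these faces, 20 mm either side of this point), 34 mm along it, 30 to 96 mm above the bench. Nearer the axis: a black panel (92 mm long, top at 94 mm, two knobs on one face) on an arm 44 mm wide. Its y axis points outwards along the arm.
- pointer_tip (a point): Tip of the narrow dark pointer bar that sticks out of the outer jaw, 173 mm out from the swivel axis and 34 mm above the bench. The point's y axis is the pointing direction.
- clamp_lever (a joint): Lever angle, rad: 0 fully tight (stop), 1.4 fully loose (stop). It grows, loosening, counter-clockwise seen from above; clockwise tightens. The clamp grips harder towards 0; beyond 0.9 the head is free. Stiff: 0.3 to 0.8 N m (4 to 12 N sideways at the grip); it stays where it is left. Tight, it holds the head against more than 10 N at the jaw; do not force it.
- lever_grip (a point): Centre of the top of the upright black round grip at the lever's end: 20 mm diameter, from 47 to 92 mm above the bench, 85 mm from the lever's pivot. When tight the lever points 130 degrees clockwise from the base's +x (towards its -x, -y).
- lever_pivot (a point): On the lever's vertical turning axis, at the top of its hub (30 mm diameter), 120 mm from the swivel axis on the base's -y side, 67 mm above the bench.
- tall_pin: The wanted mark: fixed upright aluminium pin 20 mm diameter, 45 mm tall, standing on the protractor arc (top 57 mm above the bench), 186 to 208 mm from the swivel axis, 0.37 to 0.53 rad to one or the other side of the base's +y. Origin at the centre of its underside.
- flat_disc: The other mark, not wanted: fixed flat aluminium disc 32 mm diameter, 8 mm thick, on the other side of the arc. Origin at the centre of its underside.
- tape_reel: Bystander: clear tape reel, 178 mm diameter, 18 mm thick, lying flat. Origin at the centre of its underside.
- screwdriver: Bystander: screwdriver 200 mm long lying on the bench.
- mug: Bystander: white mug 80 mm across, 90 mm tall. Origin at the centre of its underside.
- spray_can: Bystander: plain aluminium can 56 mm across, 150 mm tall. Origin at the centre of its underside.

How it is judged:
By the outcome, as a careful person would: the job done as asked, in the order asked, and still so for the second after the job is handed in, with the robot touching nothing.
It also fails if it takes over 51 s, if anything falls off the work surface, if the arm or the gripper's body presses on something with over 40 N, if the wrist force passes 120 N, or if a joint passes its speed limit or range.

## Working session

There is one attempt and no reset: what is moved stays moved. The work goes in short steps, Python scripts to look and compute and a tool call to move; the robot and the scene stay as the last step left them, time stands still between calls to the robot, and variables do not carry over. Pictures are saved under pics/ and viewed, about 8 in all and at most 12, crops included, and the job is handed in when it is done.

Besides the shell and the picture viewer there is one more tool, called after ">>>" as name(argument=value, ...) on one line, values as JSON. send_rows: Moves the arm, as the interface text tells. Its arguments: {"type":"object","properties":{"steps":{"type":"array","items":{"type":"array","items":{"type":"array","items":{"type":"number"}}}}},"required":["steps"]}

```bash
mkdir -p pics
cat > h.py <<'E'
import numpy as np, cv2
from scipy.spatial.transform import Rotation as R
from bench import arm, optics, job
def cam(n):
    c=optics.get_calibration(n); K=np.array(c["K"])
    if "hand_eye" in c:
        s=arm.read_state(); H=np.array(c["hand_eye"]); Rt=R.from_quat(s["ee_rot"]).as_matrix()
        return K, Rt@H[:3,:3], Rt@H[:3,3]+np.array(s["position"])
    Rm=cv2.Rodrigues(np.array(c["rvec"],float))[0]
    return K, Rm.T, -Rm.T@np.array(c["tvec"],float).ravel()
def onplane(c,u,v,z):
    K,Rm,o=c; d=Rm@np.linalg.inv(K)@np.array([u,v,1.]); return o+d*(z-o[2])/d[2]
def proj(c,p):
    K,Rm,o=c; q=K@(Rm.T@(np.array(p,float)-o)); return q[:2]/q[2]
E
python3 - <<'E'
from h import *
for n in("top","scene"):
    c=cam(n); im,d=optics.get_image(n); cv2.imwrite(f"pics/{n}0.png",im); np.save(n+"d.npy",d)
    print(n,c[2],c[1][:,2],c[0][0,0])
s=arm.read_state();print(s)
E
```

```text
top [ 281.96023787    1.854504   1454.47258067] [ 0.1543345  -0.02331209 -0.98774359] 497.164198152994
scene [1157.75853816  614.35249575  657.77360129] [-0.60713565 -0.5758281  -0.54754754] 408.5598897948445
{'clock': 0.1, 'joints': array([-9.89374026e-01,  3.85491416e-01,  6.74895469e-03, -4.35324038e-04,
       -1.19398801e+00, -2.58589103e-01]), 'joint_vel': array([ 0.00097353, -0.00266525,  0.00274886,  0.00293004, -0.00042419,
       -0.00206187]), 'joint_efforts': array([-6.70677819e-04, -3.93319237e+01,  1.88930476e+01,  4.19799507e+00,
       -2.57163905e-03,  1.07451132e-05]), 'position': array([ 198.11105253, -592.17118337,  207.51856796]), 'ee_rot': array([-1.60637231e-01,  9.87013021e-01,  9.65516665e-04, -2.09608173e-04]), 'contact_force': array([-0.19553722, -0.79881342,  0.12815894]), 'wrist_torque': array([-0.00677248,  0.00364972,  0.00306597]), 'gripper_width': 85.3003534429091}
```

View pics/top0.png

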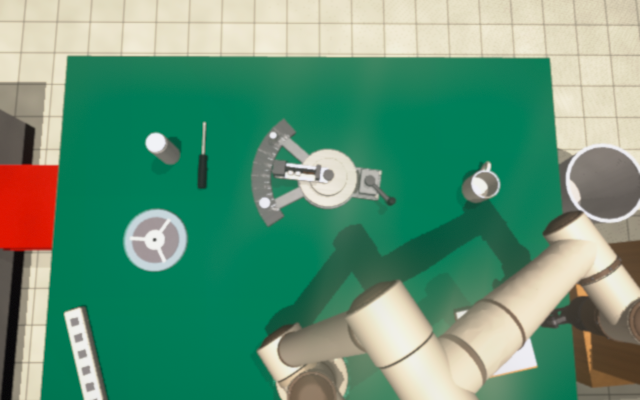

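View pics/scene0.png

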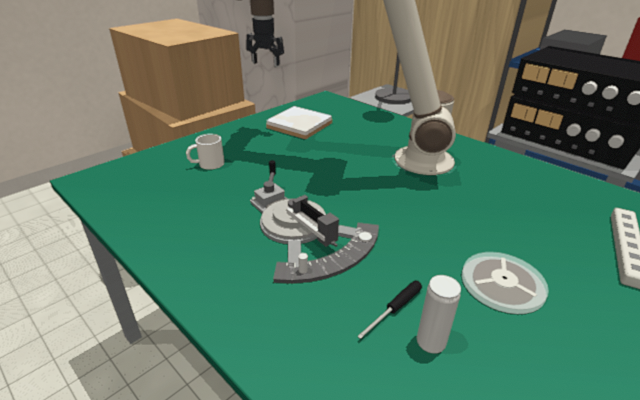

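Top: swivel turret about (328,175), lever hub (370,182), grip (391,201), jaw (281,168). The scene view shows the tall pin at (302,262), the +x side, which is top-view (273,135). The disc is at top-view (265,202).

Run:
```python
from h import *
c=cam("top")
P={k:onplane(c,u,v,z) for k,u,v,z in [("axis",328,175,70),("foot",328,178,24),("pivot",370,182,67),("grip",391,201,92),("pin",273,135,57),("disc",265,202,20),("jaw",280,169,96)]}
for k in P: print(k,P[k].round(0), "r",np.linalg.norm((P[k]-P["axis"])[:2]).round(0), "r_piv",np.linalg.norm((P[k]-P["pivot"])[:2]).round(0))
im=cv2.imread("pics/top0.png")[105:240,235:410]
cv2.imwrite("pics/crop.png",cv2.resize(im,None,fx=4.4,fy=4.4,interpolation=cv2.INTER_CUBIC))
```

```text
axis [562. -48.  70.] r 0.0 r_piv 121.0
foot [563. -50.  24.] r 2.0 r_piv 120.0
pivot [ 542. -168.   67.] r 121.0 r_piv 0.0
grip [ 484. -222.   92.] r 191.0 r_piv 80.0
pin [683. 109.  57.] r 199.0 r_piv 311.0
disc [493. 134.  20.] r 195.0 r_piv 306.0
jaw [574.  86.  96.] r 135.0 r_piv 256.0
```

View pics/crop.png

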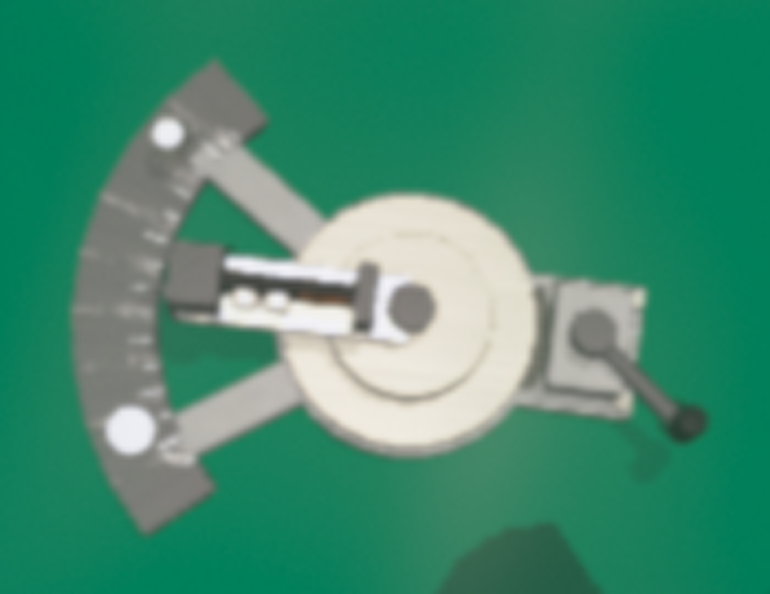

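Run:
```python
from h import *
c=cam("top")
P={k:onplane(c,235+u/4.4,105+v/4.4,z) for k,u,v,z in [("axis",411,308,70),("pivot",593,331,67),("grip",688,421,92),("pin",168,132,57),("disc",130,430,20),("jaw",195,275,96)]}
for k in P: 
  d=(P[k]-P["axis"])[:2]; e=(P[k]-P["pivot"])[:2]
  print(k,P[k].round(0), "r",np.linalg.norm(d).round(0),np.degrees(np.arctan2(d[1],d[0])).round(1), "piv",np.linalg.norm(e).round(0),np.degrees(np.arctan2(e[1],e[0])).round(1))
q=optics.get_calibration("wrist");print(np.round(q["hand_eye"],3),q["K"])
```

```text
axis [562. -50.  70.] r 0.0 0.0 piv 119.0 82.8
pivot [ 547. -167.   67.] r 119.0 -97.2 piv 0.0 0.0
grip [ 485. -223.   92.] r 190.0 -114.1 piv 84.0 -138.3
pin [683. 109.  57.] r 199.0 52.6 piv 308.0 63.8
disc [491. 135.  20.] r 198.0 111.2 piv 308.0 100.6
jaw [579.  88.  96.] r 139.0 83.2 piv 257.0 83.1
[[ 0.00000e+00 -9.46000e-01 -3.25000e-01  8.38110e+01]
 [ 1.00000e+00  0.00000e+00 -1.00000e-03  1.41000e-01]
 [ 1.00000e-03 -3.25000e-01  9.46000e-01 -1.65079e+02]
 [ 0.00000e+00  0.00000e+00  0.00000e+00  1.00000e+00]] [[291.72116729   0.         320.83744695]
 [  0.         291.72116729 195.04023049]
 [  0.           0.           1.        ]]
```

>>> send_rows(steps=[[[-2.4, 1.8, -1, 0, 1], [-2.4, 1.8, -1, 0, 1], [-2.4, 1.8, -1, 0, 1], [-2.4, 1.8, -1, 0, 1], [-2.4, 1.8, -1, 0, 1], [-2.4, 1.8, -1, 0, 1], [-2.4, 1.8, -1, 0, 1], [-2.4, 1.8, -1, 0, 1], [-2.4, 1.8, -1, 0, 1], [-2.4, 1.8, -1, 0, 1]]])

```text
clock: 0.93
position: [370.7, -336.6, 302.5]
ee_rot: [-0.155, 0.988, 0.01, -0.005]
contact_force: [0.4, -0.5, -0.4]
gripper_width: 85.6
```

>>> send_rows(steps=[[[-2.9, 1.5, 2, 0, 1], [-2.9, 1.5, 2, 0, 1], [-2.9, 1.5, 2, 0, 1], [-2.9, 1.5, 2, 0, 1], [-2.9, 1.5, 2, 0, 1], [0, 0, 0, -0.09, 1], [0, 0, 0, -0.09, 1], [0, 0, 0, -0.09, 1], [0, 0, 0, -0.09, 1], [0, 0, 0, -0.09, 1]]])

```text
clock: 1.77
position: [492.3, -206.4, 199.1]
ee_rot: [-0.385, 0.923, 0.01, -0.003]
contact_force: [-0.2, 0.4, -0.1]
gripper_width: 85.5
```

Run:
```python
from h import *
c=cam("wrist"); im,d=optics.get_image("wrist"); cv2.imwrite("pics/w1.png",im)
for k,p in dict(axis=(562,-50,70),pivot=(547,-167,67),grip=(485,-223,92),pin=(683,109,57)).items(): print(k,proj(c,p).round(0))
s=arm.read_state();print(s["position"],R.from_quat(s["ee_rot"]).as_matrix().round(3),s["joints"])
```

```text
axis [368. 304.]
pivot [309. 235.]
grip [312. 169.]
pin [377. 407.]
[ 492.21622638 -206.39903798  199.01151696] [[-0.702 -0.712 -0.013]
 [-0.712  0.702  0.016]
 [-0.002  0.02  -1.   ]] [-0.1019165   0.24693049 -0.21152816 -0.01565577 -1.12659166 -0.66956516]
```

View pics/w1.png

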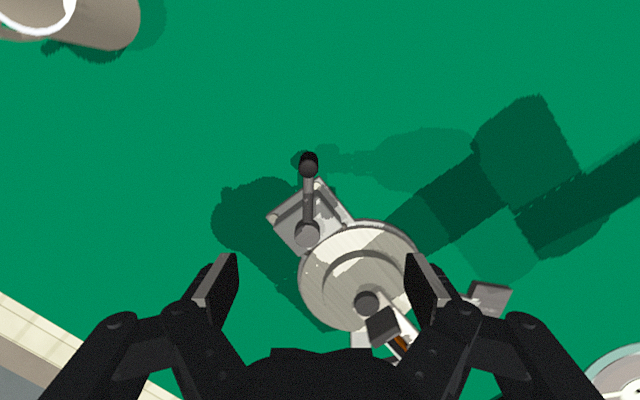

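>>> send_rows(steps=[[[0.9, -0.4, 1, 0, 1], [0.8, -0.4, 1, 0, 1], [0, 0, 3, 0, 1], [0, 0, 3, 0, 1], [0, 0, 3, 0, 1], [0, 0, 2, 0, 1], [0, 0, 0, 0, 1]]])

```text
clock: 2.4
position: [484.1, -224.8, 63.8]
ee_rot: [-0.38, 0.925, 0.008, -0.001]
contact_force: [-0.6, 0.5, -0.3]
gripper_width: 85.3
```

>>> send_rows(steps=[[[0, 0, 0, 0, 0], [0, 0, 0, 0, 0], [0, 0, 0, 0, 0], [0, 0, 0, 0, 0], [0, 0, 0, 0, 0], [0, 0, 0, 0, 0], [0, 0, 0, 0, 0], [0, 0, 0, 0, 0], [0, 0, 0, 0, 0]]])

```text
clock: 3.15
position: [489.8, -227.6, 71.1]
ee_rot: [-0.379, 0.925, 0.003, 0.005]
contact_force: [0.3, 0.9, -0.4]
gripper_width: 0.9
```

Run:
```python
from h import *
c=cam("wrist"); im,d=optics.get_image("wrist"); it,_=optics.get_image("top")
s=arm.read_state();print(s["position"],s["contact_force"],s["gripper_width"])
for k,p in dict(pivot=(547,-167,67),grip=(485,-223,92)).items(): print(k,proj(c,p).round(0))
t=cv2.resize(it[105:240,235:410],(640,494)); isc,_=optics.get_image("scene")
sc=cv2.resize(isc[130:250,210:330],(480,480),interpolation=cv2.INTER_CUBIC)
o=np.zeros((600,800,3),np.uint8); o[:250,:400]=cv2.resize(im,(400,250)); o[250:500,:324]=cv2.resize(t,(324,250)); o[0:400,400:800]=cv2.resize(sc,(400,400)); cv2.imwrite("pics/w2.png",o); cv2.imwrite("pics/w2w.png",im)
```

```text
[ 489.4034709  -227.48045243   70.72274919] [-0.13461304  0.02650881 -0.22398179] -0.04636837734121044
pivot [325. 334.]
grip [333. 253.]
```

View pics/w2.png

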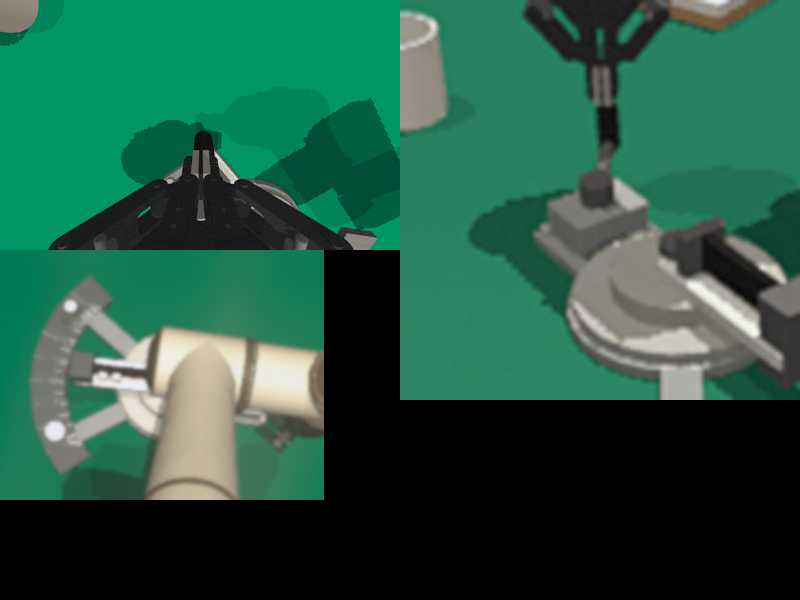

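Run:
```python
from h import *
c=cam("wrist"); im,d=optics.get_image("wrist")
for v in range(196,300,6): print(v,[ (int(d[v,u]),int(im[v,u].mean())) for u in (305,315,325,335)])
s=arm.read_state()
# world points
K,Rm,o=c
for v in range(200,290,6):
  u=325; p=o+Rm@(np.linalg.inv(K)@[u,v,1])*d[v,u]; print(v,p.round(0))
a=cv2.imread("pics/w1.png")[130:260,250:380]; b=im[180:310,250:400]
cv2.imwrite("pics/w3.png",np.hstack([cv2.resize(a,(380,380)),cv2.resize(b,(400,380))]))
```

```text
196 [(248, 83), (249, 39), (249, 75), (250, 74)]
202 [(251, 49), (251, 45), (251, 75), (251, 75)]
208 [(253, 54), (253, 49), (253, 48), (253, 37)]
214 [(254, 54), (198, 23), (193, 23), (256, 39)]
220 [(256, 50), (188, 14), (184, 21), (192, 21)]
226 [(258, 53), (179, 13), (176, 20), (180, 0)]
232 [(261, 55), (172, 20), (168, 11), (173, 23)]
238 [(263, 54), (165, 9), (161, 15), (0, 22)]
244 [(265, 50), (151, 94), (150, 115), (161, 42)]
250 [(152, 15), (144, 101), (145, 96), (153, 31)]
256 [(146, 22), (139, 95), (139, 91), (147, 54)]
262 [(141, 24), (134, 94), (134, 94), (142, 75)]
268 [(136, 17), (129, 95), (129, 92), (129, 99)]
274 [(132, 35), (126, 97), (126, 83), (125, 103)]
280 [(118, 26), (123, 146), (123, 132), (118, 22)]
286 [(114, 31), (116, 19), (123, 34), (115, 29)]
292 [(113, 29), (114, 27), (120, 30), (112, 24)]
298 [(109, 22), (114, 23), (116, 26), (108, 27)]
200 [ 489. -223.   -1.]
206 [ 492. -219.    1.]
212 [ 481. -231.   53.]
218 [ 481. -232.   63.]
224 [ 481. -232.   72.]
230 [ 481. -232.   81.]
236 [ 481. -232.   88.]
242 [ 480. -234.  100.]
248 [ 480. -234.  105.]
254 [ 480. -234.  111.]
260 [ 480. -234.  116.]
266 [ 480. -234.  121.]
272 [ 429. -288.  235.]
278 [ 481. -234.  130.]
284 [ 482. -232.  130.]
```

View pics/w3.png

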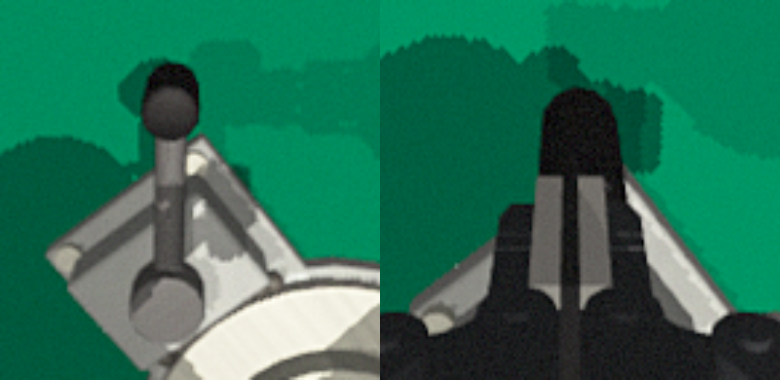

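The fingers shut fully (0 mm) directly over the grip instead of around it. The depth suggests the fingertips ended near z≈95, above the grip top, so I'll lift and measure where the tips really are.

>>> send_rows(steps=[[[0, 0, -4, 0, 0], [0, 0, -4, 0, 0], [0, 0, 0, 0, 0]]])

```text
clock: 3.6
position: [486.2, -227.8, 149.4]
ee_rot: [-0.379, 0.925, 0.007, -0.001]
contact_force: [0.5, 0.1, 0.9]
gripper_width: 0.2
```

```bash
cat > tip.py <<'E'
from h import *
c=cam("wrist"); s=arm.read_state(); im,d=optics.get_image("wrist")
H=np.array(optics.get_calibration("wrist")["hand_eye"]);K=c[0]
def tool(u,v): return (H[:3,:3]@(np.linalg.inv(K)@[u,v,1])*d[v,u]+H[:3,3]).round(0)
print(s["position"],s["gripper_width"])
for v in range(140,290,6): print(v,[ (tool(u,v).tolist() if d[v,u]>0 else 0, int(im[v,u].mean())) for u in (314,320,326)])
cv2.imwrite("pics/tip.png",im); np.save("tipd.npy",d)
E
python3 tip.py
```

```text
[ 486.21885219 -227.82343483  149.37810888] 0.2276240779473641
140 [([38.0, -7.0, 149.0], 82), ([38.0, -1.0, 149.0], 83), ([38.0, 5.0, 149.0], 83)]
146 [([32.0, -8.0, 150.0], 83), ([32.0, -1.0, 150.0], 81), ([31.0, 5.0, 151.0], 81)]
152 [([25.0, -8.0, 150.0], 80), ([25.0, -1.0, 149.0], 81), ([25.0, 5.0, 149.0], 81)]
158 [([19.0, -8.0, 149.0], 78), ([19.0, -1.0, 149.0], 85), ([18.0, 6.0, 149.0], 82)]
164 [([12.0, -8.0, 150.0], 81), ([12.0, -1.0, 150.0], 81), ([12.0, 6.0, 150.0], 84)]
170 [([5.0, -8.0, 150.0], 80), ([5.0, -1.0, 150.0], 81), ([5.0, 6.0, 150.0], 82)]
176 [([-2.0, -8.0, 149.0], 48), ([-2.0, -1.0, 149.0], 86), ([-2.0, 6.0, 149.0], 72)]
182 [([-9.0, -8.0, 150.0], 45), ([6.0, -1.0, 98.0], 8), ([-9.0, 6.0, 150.0], 63)]
188 [([6.0, -6.0, 82.0], 8), ([7.0, -1.0, 78.0], 14), ([5.0, 5.0, 83.0], 23)]
194 [([5.0, -6.0, 66.0], 21), ([7.0, -1.0, 61.0], 20), ([5.0, 4.0, 67.0], 21)]
200 [([3.0, -6.0, 59.0], 55), ([3.0, -1.0, 58.0], 58), (0, 55)]
206 [([-2.0, -6.0, 56.0], 36), ([-2.0, -1.0, 58.0], 49), ([-2.0, 4.0, 57.0], 44)]
212 [([-7.0, -6.0, 57.0], 18), ([-8.0, -1.0, 58.0], 23), ([-
[... 353 characters left out ...]
0, 107.0], 196)]
242 [([10.0, -4.0, -27.0], 91), ([11.0, -0.0, -29.0], 20), ([11.0, 3.0, -28.0], 108)]
248 [([11.0, -3.0, -35.0], 93), ([11.0, -0.0, -35.0], 22), ([11.0, 3.0, -35.0], 105)]
254 [([10.0, -3.0, -40.0], 94), ([11.0, -0.0, -40.0], 21), ([10.0, 3.0, -40.0], 98)]
260 [([11.0, -3.0, -46.0], 97), ([11.0, -0.0, -46.0], 14), ([10.0, 2.0, -46.0], 96)]
266 [([11.0, -3.0, -51.0], 96), ([11.0, -0.0, -51.0], 25), ([11.0, 2.0, -51.0], 96)]
272 [([11.0, -3.0, -56.0], 95), ([11.0, -0.0, -56.0], 18), ([11.0, 2.0, -57.0], 99)]
278 [([10.0, -3.0, -59.0], 135), ([11.0, -0.0, -61.0], 39), ([10.0, 2.0, -60.0], 141)]
284 [([11.0, -3.0, -65.0], 23), ([8.0, -0.0, -60.0], 37), ([12.0, 2.0, -66.0], 113)]
```

The tips actually sit about 26 mm behind the reported TCP. The table at z=0 and the grip top at 92 both check out, so this is a tool offset. I'll go that much lower; the grip is at tool (-3,-1).

>>> send_rows(steps=[[[-0.3, -0.1, 0, 0, 1], [0, 0, 0, 0, 1], [0, 0, 0, 0, 1], [0, 0, 0, 0, 1], [0, 0, 3, 0, 1], [0, 0, 3, 0, 1], [0, 0, 3, 0, 1], [0, 0, 2.4, 0, 1], [0, 0, 0, 0, 1]]])

```text
clock: 4.4
position: [483.9, -222.9, 24.3]
ee_rot: [-0.378, 0.926, 0.01, -0.004]
contact_force: [0.0, 0.6, 0.2]
gripper_width: 85.4
```

>>> send_rows(steps=[[[0, 0, 0, 0, 0], [0, 0, 0, 0, 0], [0, 0, 0, 0, 0], [0, 0, 0, 0, 0], [0, 0, 0, 0, 0], [0, 0, 0, 0, 0], [0, 0, 0, 0, 0], [0, 0, 0, 0, 0]]])

```text
clock: 5.07
position: [486.7, -224.4, 27.3]
ee_rot: [-0.378, 0.926, 0.008, -0.002]
contact_force: [0.4, -0.9, -6.4]
gripper_width: 18.6
```

>>> send_rows(steps=[[[-0.04, -0.85, 0, -0.1, 0], [-0.04, -0.85, 0, -0.1, 0], [-0.04, -0.85, 0, -0.1, 0], [-0.04, -0.85, 0, -0.1, 0], [-0.04, -0.85, 0, -0.1, 0]]])

```text
clock: 5.48
position: [522.0, -247.7, 27.3]
ee_rot: [-0.601, 0.8, 0.008, 0.001]
contact_force: [1.1, -0.3, -3.1]
gripper_width: 18.9
```

```bash
cat > lev.py <<'E'
from h import *
s=arm.read_state(); p=np.array(s["position"]); e=p[:2]-[547,-167]; M=R.from_quat(s["ee_rot"]).as_matrix()
a=np.degrees(np.arctan2(e[1],e[0]))
print("grip",p.round(1),"r",np.linalg.norm(e).round(1),"ang",a.round(1),"lever~",np.radians(a+137.2).round(2),"toolx ang",np.degrees(np.arctan2(M[1,0],M[0,0])).round(1),s["contact_force"].round(1),s["gripper_width"],s["wrist_torque"].round(2))
E
python3 lev.py
```

```text
grip [ 522.  -247.7   27.3] r 84.4 ang -107.2 lever~ 0.52 toolx ang -106.2 [ 1.1 -0.3 -3.1] 18.880010129149323 [-0.4  -0.28 -0.4 ]
```

>>> send_rows(steps=[[[-0.04, -0.85, 0, -0.1, 0], [-0.04, -0.85, 0, -0.1, 0], [-0.04, -0.85, 0, -0.1, 0], [-0.04, -0.85, 0, -0.1, 0], [-0.04, -0.85, 0, -0.1, 0], [-0.04, -0.85, 0, -0.1, 0], [-0.04, -0.85, 0, -0.1, 0], [-0.03, -0.6, 0, -0.07, 0]]])

```text
clock: 6.15
position: [588.1, -243.4, 27.3]
ee_rot: [0.864, -0.503, -0.007, -0.003]
contact_force: [1.1, -0.8, -2.9]
gripper_width: 18.8
```

```bash
python3 lev.py
```

```text
grip [ 588.1 -243.4   27.3] r 86.7 ang -61.7 lever~ 1.32 toolx ang -60.5 [ 1.1 -0.8 -2.9] 18.814510092881438 [-1.03 -0.05 -0.38]
```

>>> send_rows(steps=[[[0, 0, 0, 0, 1], [0, 0, 0, 0, 1], [0, 0, 0, 0, 1], [0, 0, -4, 0, 1], [0, 0, -4, 0, 1], [0, 0, -4, 0.11, 1], [0, 0, -4, 0.11, 1], [0, 0, 0, 0.11, 1], [0, 0, 0, 0.11, 1], [0, 0, 0, 0.11, 1]]])

```text
clock: 6.98
position: [587.9, -245.9, 200.0]
ee_rot: [-0.682, 0.731, 0.007, 0.001]
contact_force: [0.8, -0.3, 0.5]
gripper_width: 85.8
```

```bash
cat > go.py <<'E'
import sys
from h import *
# target x y z, tool-x angle deg
t=np.array([float(v) for v in sys.argv[1:4]]); yaw=float(sys.argv[4])
s=arm.read_state(); M=R.from_quat(s["ee_rot"]).as_matrix(); a=np.degrees(np.arctan2(M[1,0],M[0,0]))
print("pos",s["position"].round(1),"toolx",a.round(1),"shift cm",((M.T@(t-s["position"]))/10).round(2),"turn",-np.radians((yaw-a+180)%360-180).round(3),s["joints"].round(2),s["contact_force"].round(1))
E
python3 go.py 579 88 187 -96.8
```

```text
pos [ 587.9 -245.9  200. ] toolx -94.0 shift cm [-33.23   3.18   1.66] turn 0.05 [-0.15  0.42  0.04 -0.01 -1.2   0.08] [ 0.8 -0.3  0.5]
```

>>> send_rows(steps=[[[-3.4, 0.32, 0, 0.05, 1], [-3.4, 0.32, 0, 0, 1], [-3.4, 0.32, 0, 0, 1], [-3.4, 0.32, 0, 0, 1], [-3.4, 0.32, 0, 0, 1], [-3.4, 0.32, 0, 0, 1], [-3.4, 0.32, 0, 0, 1], [-3.4, 0.32, 0, 0, 1], [-3.4, 0.32, 0, 0, 1], [-2.8, 0.3, 0, 0, 1]]])

```text
clock: 7.82
position: [596.3, 94.8, 211.8]
ee_rot: [-0.651, 0.759, 0.003, 0.005]
contact_force: [-0.4, 0.4, -0.3]
gripper_width: 85.3
```

```bash
python3 - <<'E'
from h import *
c=cam("wrist"); im,d=optics.get_image("wrist"); it,_=optics.get_image("top")
for k,p in dict(axis=(562,-50,70),jaw=(579,88,96),pin=(683,109,57),disc=(491,135,20)).items(): print(k,proj(c,p).round(0))
cv2.imwrite("pics/j1.png",im)
E
python3 go.py 579 88 45 -96.8
```

```text
axis [334.  18.]
jaw [337. 173.]
pin [249. 194.]
disc [408. 182.]
pos [596.7  96.3 211.6] toolx -98.6 shift cm [ 1.3   1.66 16.64] turn -0.031 [ 0.42  0.34 -0.04 -0.01 -1.18 -0.57] [ 0.1 -0.8  0.3]
```

View pics/j1.png

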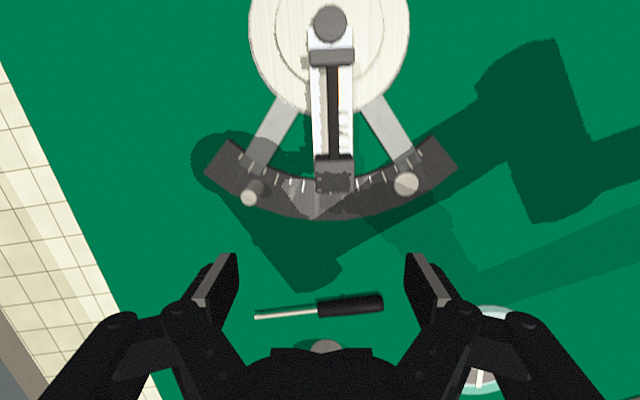

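Tall pin top is at about (249,197), the disc at (406,184), the turret at (330,22) and the jaw top at about (335,180). All agree with the predictions within 4 px.

Run:
```python
from h import *
c=cam("wrist")
P={k:onplane(c,u,v,z) for k,u,v,z in [("axis",330,22,70),("pin",249,198,57),("disc",406,184,20),("jaw",335,180,96)]}
for k in P:
  d=(P[k]-P["axis"])[:2]; print(k,P[k].round(0),np.linalg.norm(d).round(0),np.degrees(np.arctan2(d[1],d[0])).round(1))
```

```text
axis [567. -46.  70.] 0.0 0.0
pin [685. 115.  57.] 200.0 53.9
disc [494. 138.  20.] 199.0 111.7
jaw [583.  97.  96.] 144.0 83.7
```

>>> send_rows(steps=[[[0.6, 0.8, 1, -0.03, 1], [0.5, 0.7, 1, 0, 1], [0, 0, 3, 0, 1], [0, 0, 3, 0, 1], [0, 0, 3, 0, 1], [0, 0, 3, 0, 1], [0, 0, 2.5, 0, 1], [0, 0, 0, 0, 1]]])

```text
clock: 8.58
position: [582.0, 85.7, 48.5]
ee_rot: [-0.661, 0.751, 0.001, 0.012]
contact_force: [-0.5, 0.1, -0.0]
gripper_width: 85.3
```

```bash
python3 go.py 581 90 40 -96.8
```

```text
pos [582.   85.7  48.5] toolx -97.3 shift cm [-0.4   0.17  0.85] turn -0.008 [ 0.42  0.47 -0.29 -0.01 -0.78 -0.54] [-0.5  0.1 -0. ]
```

>>> send_rows(steps=[[[-0.4, 0.1, 0.8, 0, 1], [0, 0, 0, 0, 0], [0, 0, 0, 0, 0], [0, 0, 0, 0, 0], [0, 0, 0, 0, 0], [0, 0, 0, 0, 0], [0, 0, 0, 0, 0]]])

```text
clock: 9.17
position: [583.9, 89.1, 45.6]
ee_rot: [-0.66, 0.751, -0.001, 0.015]
contact_force: [3.5, -0.5, -4.9]
gripper_width: 39.1
```

```bash
python3 go.py 581 90 40 -96.8
```

```text
pos [583.9  89.1  45.6] toolx -97.4 shift cm [-0.04  0.31  0.55] turn -0.01 [ 0.42  0.48 -0.3  -0.01 -0.77 -0.54] [ 3.5 -0.5 -4.9]
```

>>> send_rows(steps=[[[0.07, -1.39, 0, 0.1, 0], [0.07, -1.39, 0, 0.1, 0], [0.07, -1.39, 0, 0.1, 0], [0.07, -1.39, 0, 0.1, 0], [0.05, -1.2, 0, 0.085, 0], [0, 0, 0, 0, 0]]])

```text
clock: 9.67
position: [647.8, 64.1, 45.4]
ee_rot: [-0.457, 0.89, 0.001, 0.013]
contact_force: [-0.8, 0.7, -1.2]
gripper_width: 39.0
```

```bash
python3 go.py 647.3 63.3 40 -126.8
```

```text
pos [647.8  64.1  45.4] toolx -125.6 shift cm [ 0.11 -0.    0.54] turn 0.02 [ 0.34  0.56 -0.14 -0.01 -0.85 -0.96] [-0.8  0.7 -1.2]
```

>>> send_rows(steps=[[[0, 0, 0, 0, 1], [0, 0, 0, 0, 1], [0, 0, 0, 0, 1], [0, 0, 0, 0, 1], [0, 0, -4, 0, 1], [0, 0, -4, 0, 1], [0, 0, -4, 0, 1], [0, 0, -4, 0, 1], [0.5, 0, 0, 0, 1], [0, 0, 0, 0, 1]]])

```text
clock: 10.5
position: [638.4, 59.8, 215.1]
ee_rot: [-0.463, 0.886, 0.001, 0.014]
contact_force: [-1.3, 0.7, -2.0]
gripper_width: 85.6
```

Run:
```python
from h import *
c=cam("wrist"); im,d=optics.get_image("wrist")
for k,p in dict(axis=(564,-48,70),jaw=(648,64,96),tip=(564+173*.6,-48+173*.8,34),pin=(684,112,57),pinbase=(684,112,12)).items(): print(k,proj(c,p).round(0))
cv2.imwrite("pics/k1.png",im); cv2.imwrite("pics/k1c.png",cv2.resize(im[0:240,220:460],(600,600),interpolation=cv2.INTER_CUBIC))
print(arm.read_state()["position"])
```

```text
axis [322.  38.]
jaw [317. 188.]
tip [317. 196.]
pin [316. 224.]
pinbase [317. 209.]
[639.71276352  59.93770395 216.40787542]
```

View pics/k1c.png

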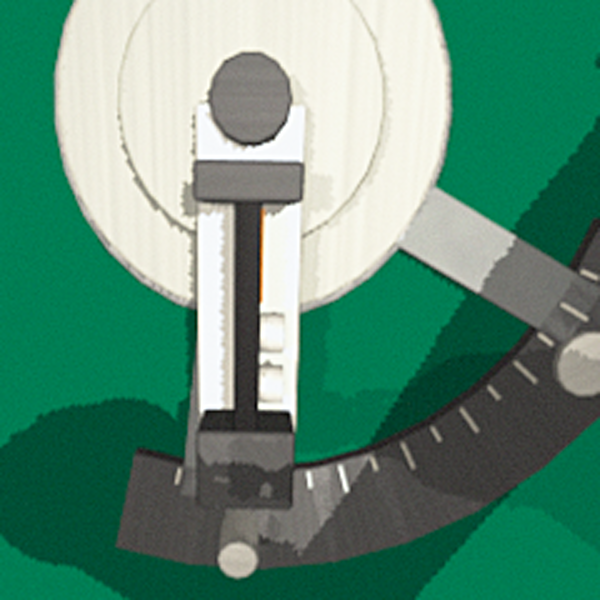

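```bash
python3 - <<'E'
from h import *
c=cam("wrist")
P={k:onplane(c,220+u/2.5,v/2.5,z) for k,u,v,z in [("axis",250.5,98,70),("injaw",249,181,96),("jaw",245.5,470,96),("jawL",197,470,96),("jawR",294,470,96),("pin",238.5,560,57),("disc",588,362,20)]}
for k in P:
  d=(P[k]-P["axis"])[:2]; print(k,P[k].round(0),np.linalg.norm(d).round(0),np.degrees(np.arctan2(d[1],d[0])).round(2))
d=(P["jaw"]-P["injaw"])[:2];print(np.degrees(np.arctan2(d[1],d[0])))
E
python3 go.py 600 0 200 -125
```

```text
axis [568. -48.  70.] 0.0 0.0
injaw [585. -24.  96.] 30.0 55.04
jaw [649.  65.  96.] 140.0 54.54
jawL [666.  54.  96.] 141.0 46.42
jawR [633.  77.  96.] 141.0 62.68
pin [687. 112.  57.] 200.0 53.45
disc [495. 135.  20.] 197.0 111.76
54.40642129500632
pos [639.7  59.9 216.4] toolx -124.7 shift cm [ 7.23 -0.13  1.45] turn 0.005 [ 0.34  0.39  0.04 -0.   -1.19 -0.95] [1.1 0.7 1.4]
```

```bash
python3 go.py 647.8 64 44 -126
```

```text
pos [639.7  59.9 216.4] toolx -124.7 shift cm [-0.33 -0.18 17.26] turn 0.022 [ 0.34  0.39  0.04 -0.   -1.19 -0.95] [1.1 0.7 1.4]
```

>>> send_rows(steps=[[[-0.4, -0.2, 1.2, 0.02, 1], [0, 0, 4, 0, 1], [0, 0, 4, 0, 1], [0, 0, 4, 0, 1], [0, 0, 3.3, 0, 1], [0, 0, 0, 0, 0], [0, 0, 0, 0, 0], [0, 0, 0, 0, 0], [0, 0, 0, 0, 0], [0, 0, 0, 0, 0]]])

```text
clock: 11.38
position: [646.9, 65.4, 37.6]
ee_rot: [-0.454, 0.891, -0.0, 0.012]
contact_force: [2.8, -1.6, -11.7]
gripper_width: 39.7
```

```bash
python3 go.py 649.7 62.6 44 -126.5
```

```text
pos [646.9  65.4  37.6] toolx -126.0 shift cm [ 0.05 -0.4  -0.64] turn 0.009 [ 0.35  0.57 -0.15 -0.   -0.83 -0.97] [  2.8  -1.6 -11.7]
```

>>> send_rows(steps=[[[0, -0.25, 0, 0.008, 0], [0, 0, 0, 0, 0]]])

```text
clock: 11.55
position: [648.3, 64.6, 37.6]
ee_rot: [-0.449, 0.893, 0.001, 0.012]
contact_force: [2.0, -0.3, -9.0]
gripper_width: 39.3
```

```bash
python3 go.py 648.9 64 44 -126.5
```

```text
pos [648.3  64.6  37.6] toolx -126.6 shift cm [-0.01 -0.09 -0.64] turn -0.001 [ 0.34  0.57 -0.14 -0.01 -0.83 -0.98] [ 2.  -0.3 -9. ]
```

>>> send_rows(steps=[[[0, -0.12, 0, 0, 0], [0, 0, 0, 0, 1], [0, 0, 0, 0, 1], [0, 0, 0, 0, 1], [0, 0, 0, 0, 1], [0, 0, -4, 0, 1], [0, 0, -4, 0, 1], [0, 0, -4, 0, 1], [0.5, 0, -4, 0, 1], [0, 0, 0, 0, 1]]])

```text
clock: 12.38
position: [646.2, 56.8, 212.4]
ee_rot: [-0.45, 0.893, -0.003, 0.017]
contact_force: [0.6, -0.3, 1.7]
gripper_width: 85.5
```

```bash
python3 - <<'E'
from h import *
c=cam("wrist"); im,d=optics.get_image("wrist"); cv2.imwrite("pics/k2.png",im)
for k,p in dict(axis=(568,-48,70),jaw=(650,64,96),pin=(687,112,57)).items(): print(k,proj(c,p).round(0))
cv2.imwrite("pics/k2c.png",cv2.resize(im[0:240,220:460],(600,600),interpolation=cv2.INTER_CUBIC))
E
python3 go.py 592 -240 190 -60
```

```text
axis [324.  37.]
jaw [324. 187.]
pin [324. 224.]
pos [644.8  57.2 208.9] toolx -126.6 shift cm [ 27.05 -13.45   1.4 ] turn -1.162 [ 0.34  0.41  0.04 -0.   -1.18 -0.98] [ 0.3  0.7 -0.9]
```

View pics/k2c.png

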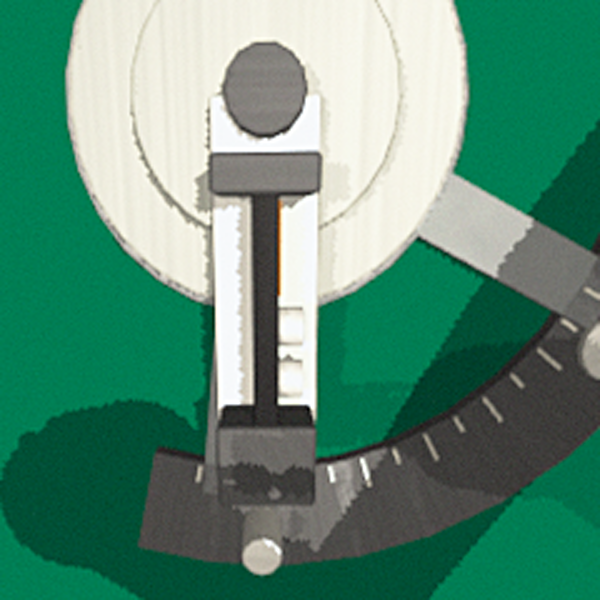

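Run:
```python
from h import *
c=cam("wrist")
P={k:onplane(c,220+u/2.5,v/2.5,z) for k,u,v,z in [("axis",265,88,70),("injaw",265.5,174,96),("jaw",267,466,96),("pin",261.5,557,57)]}
for k in P:
  d=(P[k]-P["axis"])[:2]; print(k,P[k].round(1),np.linalg.norm(d).round(0),np.degrees(np.arctan2(d[1],d[0])).round(2))
```

```text
axis [564.3 -47.3  70. ] 0.0 0.0
injaw [582.  -22.7  96. ] 30.0 54.11
jaw [644.9  64.1  96. ] 137.0 54.09
pin [681.8 110.3  57. ] 197.0 53.27
```

Run:
```python
from h import *
ims=[];
for i in range(5):
    c=cam("wrist"); im,d=optics.get_image("wrist"); ims.append(im.astype(float))
g=np.mean(ims,0).astype(np.uint8); np.save("k3.npy",g); print(arm.read_state()["position"],arm.read_state()["ee_rot"])
for k,p in dict(axis=(564.3,-47.3,70),jaw=(645,64,96),pin=(682,110.3,57)).items(): print(k,proj(c,p).round(1))
cv2.imwrite("pics/k3.png",cv2.resize(cv2.convertScaleAbs(g[150:240,275:375],alpha=1.8),(666,600),interpolation=cv2.INTER_CUBIC))
```

```text
[640.63905183  56.80961489 199.35941592] [-0.44906103  0.89347292  0.00094505  0.00703129]
axis [320.7  39.2]
jaw [322.3 193.3]
pin [320.5 230. ]
```

View pics/k3.png

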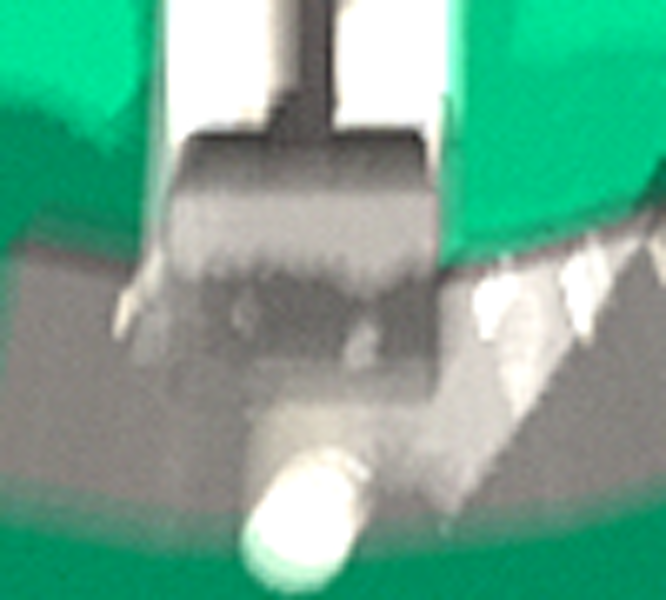

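The averaged frame is blurred because the arm was still settling. I'll take one settled picture and measure the edges numerically.

>>> send_rows(steps=[[[0, 0, 0, 0, 1], [0, 0, 0, 0, 1], [0, 0, 0, 0, 1]]])

```text
clock: 12.93
position: [639.5, 56.5, 195.6]
ee_rot: [-0.449, 0.893, 0.001, 0.004]
contact_force: [0.2, 0.7, 0.2]
gripper_width: 85.4
```

Run:
```python
from h import *
for i in range(2):
    s=arm.read_state(); print(s["position"].round(1),s["ee_rot"].round(4)); c=cam("wrist"); im,d=optics.get_image("wrist")
K,Rm,o=c; vv,uu=np.mgrid[0:400,0:640]
W=o+ (np.stack([uu,vv,np.ones_like(uu)],-1)@np.linalg.inv(K).T*d[...,None])@Rm.T
cv2.imwrite("pics/k4.png",cv2.resize(im[0:250,220:460],(576,600),interpolation=cv2.INTER_CUBIC)); np.save("W.npy",W)
X,Y,Z=W[...,0],W[...,1],W[...,2]
def sel(cx,cy,r,z0,z1):
    m=(np.hypot(X-cx,Y-cy)<r)&(Z>z0)&(Z<z1)&(d>0); p=W[m]; return p
def ctr(p): (x,y),(w,h),a=cv2.minAreaRect(p[:,:2].astype(np.float32)); return np.array([x,y]),(w,h,a),len(p),p[:,2].mean()
ax=ctr(sel(564,-48,22,64,75)); ij=ctr(sel(582,-23,40,90,102)); j=ctr(sel(645,64,30,91,102)); pn=ctr(sel(683,111,18,51,63))
for n,q in dict(ax=ax,j=j,pn=pn).items():
    dd=q[0]-ax[0]; print(n,q[0].round(1),np.round(q[1],1),q[2],q[3].round(1),np.degrees(np.arctan2(dd[1],dd[0])).round(2),np.hypot(*dd).round(0))
```

```text
[639.5  56.5 195.6] [-0.4491  0.8935  0.0014  0.0037]
[639.4  56.5 195.4] [-0.4491  0.8935  0.0014  0.0036]
ax [566.9 -48.7] [31.5 30.5 54.4] 1088 69.7 0.0 0.0
j [644.4  57.9] [48.8 39.3 54.1] 1530 95.4 53.96 132.0
pn [685.5 110.6] [18.8 18.7 53.7] 225 56.3 53.33 199.0
```

View pics/k4.png

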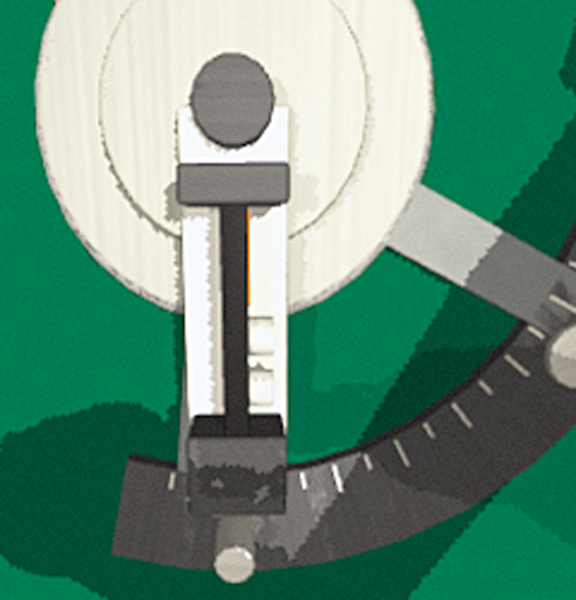

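The depth-based and edge-based measurements agree: head 54.0°, pin 53.3°. I'll make one more fine correction of about 0.7° clockwise.

```bash
python3 go.py 649.5 64 42 -126.5
```

```text
pos [639.5  56.5 195.7] toolx -126.6 shift cm [-1.07 -0.34 15.38] turn -0.002 [ 0.34  0.42  0.03 -0.   -1.17 -0.98] [ 0.2 -0.1 -0.2]
```

>>> send_rows(steps=[[[-1.1, -0.3, 0.4, 0, 1], [0, 0, 4, 0, 1], [0, 0, 4, 0, 1], [0, 0, 4, 0, 1], [0, 0, 2, 0, 1], [0, 0, 0, 0, 0], [0, 0, 0, 0, 0], [0, 0, 0, 0, 0], [0, 0, 0, 0, 0], [0, 0, 0, 0, 0]]])

```text
clock: 13.87
position: [657.8, 68.6, 50.2]
ee_rot: [-0.449, 0.893, -0.0, 0.009]
contact_force: [1.0, -1.3, -9.9]
gripper_width: 38.9
```

```bash
python3 go.py 650.5 63 42 -126.8
```

```text
pos [657.8  68.6  50.2] toolx -126.6 shift cm [0.9  0.25 0.8 ] turn 0.004 [ 0.35  0.57 -0.1  -0.   -0.88 -0.98] [ 1.  -1.3 -9.9]
```

>>> send_rows(steps=[[[0, 0.22, 0, 0, 0], [0, 0, 0, 0, 0]]])

```text
clock: 14.03
position: [656.9, 69.3, 50.1]
ee_rot: [-0.451, 0.892, -0.001, 0.01]
contact_force: [1.1, 0.2, -6.3]
gripper_width: 38.7
```

```bash
python3 go.py 655.5 69.7 42 -126.8
```

```text
pos [656.9  69.3  50.1] toolx -126.3 shift cm [0.06 0.15 0.81] turn 0.008 [ 0.35  0.57 -0.11 -0.   -0.87 -0.98] [ 1.1  0.2 -6.3]
```

>>> send_rows(steps=[[[0, 0.08, 0, 0, 0], [0, 0, 0, 0, 1], [0, 0, 0, 0, 1], [0, 0, 0, 0, 1], [0, 0, 0, 0, 1], [0, 0, -4, 0, 1], [0, 0, -4, 0, 1], [0, 0, -4, 0, 1], [1.4, 0, -2, 0, 1], [0, 0, 0, 0, 1]]])

```text
clock: 14.87
position: [647.6, 58.0, 203.1]
ee_rot: [-0.451, 0.892, -0.003, 0.015]
contact_force: [-0.7, 0.1, 0.1]
gripper_width: 85.5
```

>>> send_rows(steps=[[[0, 0, 0, 0, 1], [0, 0, 0, 0, 1], [0, 0, 0, 0, 1], [0, 0, 0, 0, 1], [0, 0, 0, 0, 1], [0, 0, 0, 0, 1]]])

```text
clock: 15.37
position: [646.7, 58.9, 201.5]
ee_rot: [-0.451, 0.892, -0.002, 0.015]
contact_force: [0.4, -0.1, 0.2]
gripper_width: 85.2
```

```bash
cat > meas.py <<'E'
from h import *
import sys
c=cam("wrist"); im,d=optics.get_image("wrist"); s=arm.read_state(); print(s["position"].round(1),s["ee_rot"].round(4))
K,Rm,o=c; vv,uu=np.mgrid[0:400,0:640]
W=o+ (np.stack([uu,vv,np.ones_like(uu)],-1)@np.linalg.inv(K).T*d[...,None])@Rm.T
cv2.imwrite("pics/"+sys.argv[1],cv2.resize(im[0:250,220:460],(576,600),interpolation=cv2.INTER_CUBIC))
X,Y,Z=W[...,0],W[...,1],W[...,2]
def ctr(cx,cy,r,z0,z1):
    m=(np.hypot(X-cx,Y-cy)<r)&(Z>z0)&(Z<z1)&(d>0); p=W[m]; (x,y),(w,h),a=cv2.minAreaRect(p[:,:2].astype(np.float32)); return np.array([x,y]),(w,h,a),len(p),p[:,2].mean()
ax=ctr(566,-48,22,64,75)
for n,q in dict(ax=ax,j=ctr(650,66,32,91,102),pn=ctr(684,111,18,51,63)).items():
    dd=q[0]-ax[0]; print(n,q[0].round(1),np.round(q[1],1),q[2],q[3].round(1),np.degrees(np.arctan2(dd[1],dd[0])).round(2),np.hypot(*dd).round(0))
E
python3 meas.py k5.png
```

```text
[646.6  58.9 201.2] [-0.4509  0.8924 -0.0022  0.0147]
ax [566.8 -48.3] [30.8 31.2 77.8] 1100 69.7 0.0 0.0
j [647.1  57.9] [47.  39.2 52.6] 1485 95.4 52.93 133.0
pn [685.6 110.7] [19.  19.1  9.2] 221 56.3 53.26 198.0
```

```bash
python3 go.py 588 -243 190 -60.5
```

```text
pos [646.6  58.9 201.2] toolx -126.4 shift cm [ 27.8  -13.18   0.67] turn -1.15 [ 0.34  0.42  0.04  0.   -1.16 -0.98] [ 0.4 -0.2 -0.6]
```

>>> send_rows(steps=[[[3.1, -1.45, 0, 0, 1], [3.1, -1.45, 0, 0, 1], [3.1, -1.45, 0, 0, 1], [3.1, -1.45, 0, 0, 1], [3.1, -1.45, 0, 0, 1], [3.1, -1.45, 0, 0, 1], [3.1, -1.45, 0, 0, 1], [3.1, -1.45, 0, 0, 1], [3.0, -1.5, 0, 0, 1]]])

```text
clock: 16.17
position: [586.9, -247.0, 189.1]
ee_rot: [-0.457, 0.889, 0.0, 0.01]
contact_force: [0.8, -0.1, -0.2]
gripper_width: 85.6
```

>>> send_rows(steps=[[[0, 0, 0, -0.12, 1], [0, 0, 0, -0.12, 1], [0, 0, 0, -0.12, 1], [0, 0, 0, -0.12, 1], [0, 0, 0, -0.12, 1], [0, 0, 0, -0.12, 1], [0, 0, 0, -0.12, 1], [0, 0, 0, -0.12, 1], [0, 0, 0, -0.12, 1], [0, 0, 0, -0.07, 1]]])

```text
clock: 17.0
position: [582.0, -256.2, 179.8]
ee_rot: [0.877, -0.48, -0.002, -0.006]
contact_force: [-0.5, -0.0, -0.7]
gripper_width: 85.2
```

```bash
python3 go.py 588 -243 27 -60.5
python3 - <<'E'
from h import *
c=cam("wrist"); im,d=optics.get_image("wrist"); K,Rm,o=c; vv,uu=np.mgrid[0:400,0:640]
W=o+(np.stack([uu,vv,np.ones_like(uu)],-1)@np.linalg.inv(K).T*d[...,None])@Rm.T
def ctr(cx,cy,r,z0,z1):
    p=W[(np.hypot(W[...,0]-cx,W[...,1]-cy)<r)&(W[...,2]>z0)&(W[...,2]<z1)&(d>0)]
    return cv2.minAreaRect(p[:,:2].astype(np.float32))
print(ctr(588,-243,25,87,97),ctr(547,-167,22,62,72))
E
```

```text
pos [ 582.  -256.2  179.8] toolx -57.4 shift cm [-0.66 -1.09 15.3 ] turn 0.054 [-0.17  0.42  0.   -0.01 -1.15  0.74] [-0.5 -0.  -0.7]
((589.3049926757812, -243.06387329101562), (19.33843421936035, 18.66354751586914), 73.1400375366211) ((550.67138671875, -167.76182556152344), (28.43035888671875, 29.035860061645508), 85.13446807861328)
```

>>> send_rows(steps=[[[-0.6, -1.2, 1.3, 0.05, 1], [0, 0, 2, 0, 1], [0, 0, 4, 0, 1], [0, 0, 4, 0, 1], [0, 0, 3.4, 0, 1], [0, 0, 0, 0, 1]]])

```text
clock: 17.55
position: [592.8, -243.5, 29.6]
ee_rot: [0.862, -0.507, 0.001, -0.006]
contact_force: [-1.3, -0.5, -0.7]
gripper_width: 85.3
```

```bash
python3 go.py 589 -243 28 -62
```

```text
pos [ 592.8 -243.5   29.6] toolx -60.9 shift cm [-0.23  0.31  0.16] turn 0.018 [-0.14  0.58 -0.16 -0.01 -0.83  0.66] [-1.3 -0.5 -0.7]
```

>>> send_rows(steps=[[[-0.2, 0.3, 0.1, 0.02, 1], [0, 0, 0, 0, 0], [0, 0, 0, 0, 0], [0, 0, 0, 0, 0], [0, 0, 0, 0, 0], [0, 0, 0, 0, 0], [0, 0, 0, 0, 0], [0, 0, 0, 0, 0]]])

```text
clock: 18.22
position: [592.9, -244.9, 36.4]
ee_rot: [0.856, -0.517, 0.006, -0.007]
contact_force: [2.9, -0.8, -6.0]
gripper_width: 18.8
```

>>> send_rows(steps=[[[-0.04, 0.85, 0, 0.1, 0], [-0.04, 0.85, 0, 0.1, 0], [-0.04, 0.85, 0, 0.1, 0], [-0.04, 0.85, 0, 0.1, 0], [-0.04, 0.85, 0, 0.1, 0], [-0.04, 0.85, 0, 0.1, 0], [-0.04, 0.85, 0, 0.1, 0]]])

```text
clock: 18.8
position: [532.5, -253.9, 36.2]
ee_rot: [-0.62, 0.785, -0.003, 0.005]
contact_force: [0.2, 1.0, -1.8]
gripper_width: 18.4
```

```bash
sed -i 's/547,-167/548.5,-167.5/' lev.py; python3 lev.py
```

```text
grip [ 532.5 -253.9   36.2] r 87.8 ang -100.5 lever~ 0.64 toolx ang -103.4 [ 0.2  1.  -1.8] 18.398180834587077 [0.2  0.21 0.4 ]
```

>>> send_rows(steps=[[[-0.04, 0.85, 0, 0.1, 0], [-0.04, 0.85, 0, 0.1, 0], [-0.04, 0.85, 0, 0.1, 0], [-0.04, 0.85, 0, 0.1, 0], [-0.04, 0.85, 0, 0.1, 0]]])

```text
clock: 19.22
position: [492.3, -233.7, 36.2]
ee_rot: [-0.398, 0.917, -0.002, 0.005]
contact_force: [0.4, 1.6, -2.7]
gripper_width: 18.8
```

```bash
python3 lev.py
```

```text
grip [ 492.3 -233.7   36.2] r 86.9 ang -130.3 lever~ 0.12 toolx ang -133.1 [ 0.4  1.6 -2.7] 18.830153764957515 [ 0.07 -0.06  0.49]
```

>>> send_rows(steps=[[[-0.02, 0.6, 0, 0.06, 0], [-0.02, 0.5, 0, 0.05, 0], [0, 0.4, 0, 0.02, 0]]])

```text
clock: 19.47
position: [485.9, -226.2, 36.7]
ee_rot: [-0.335, 0.942, -0.007, 0.009]
contact_force: [11.3, -28.1, -21.0]
gripper_width: 18.3
```

```bash
python3 lev.py
```

```text
grip [ 485.9 -226.2   36.7] r 85.8 ang -136.9 lever~ 0.01 toolx ang -140.8 [ 11.3 -28.1 -21. ] 18.255723348130658 [-7.21 -1.78 -0.02]
```

The lever is at its stop: the reaction jumped to about 30 N at lever angle ≈0. I'll release, lift and check.

>>> send_rows(steps=[[[0, 0, 0, 0, 0], [0, 0, 0, 0, 1], [0, 0, 0, 0, 1], [0, 0, 0, 0, 1], [0, 0, 0, 0, 1], [0, 0, -4, 0, 1], [0, 0, -4, 0, 1], [0, 0, -4, 0, 1], [0, 0, -4, 0, 1]]])

```text
clock: 20.22
position: [477.9, -223.8, 193.9]
ee_rot: [-0.335, 0.942, -0.002, 0.0]
contact_force: [1.2, 1.1, -0.1]
gripper_width: 85.0
```

>>> send_rows(steps=[[[0, 0, 0, 0, 1], [0, 0, 0, 0, 1], [0, 0, 0, 0, 1]]])

```text
clock: 20.47
position: [484.2, -225.0, 206.8]
ee_rot: [-0.336, 0.942, -0.009, 0.011]
contact_force: [0.7, -0.6, 0.2]
gripper_width: 85.2
```

```bash
python3 go.py 600 70 200 -126
python3 - <<'E'
from h import *
c=cam("wrist"); im,d=optics.get_image("wrist"); K,Rm,o=c; vv,uu=np.mgrid[0:400,0:640]
W=o+(np.stack([uu,vv,np.ones_like(uu)],-1)@np.linalg.inv(K).T*d[...,None])@Rm.T
def ctr(cx,cy,r,z0,z1):
    p=W[(np.hypot(W[...,0]-cx,W[...,1]-cy)<r)&(W[...,2]>z0)&(W[...,2]<z1)&(d>0)]
    return np.array(cv2.minAreaRect(p[:,:2].astype(np.float32))[0])
g,p,a=ctr(486,-226,25,87,97),ctr(548,-167,22,62,72),ctr(566,-48,22,64,75)
e,b=g-p,a-p; yaw=np.degrees(np.arctan2(b[1],b[0])); ang=np.degrees(np.arctan2(e[1],e[0]))
print(g,p,a,np.hypot(*b),"lever rad",np.radians(ang-(yaw-90-130)))
E
```

```text
pos [ 484.2 -225.   206.8] toolx -140.8 shift cm [-27.62  15.54   0.72] turn -0.257 [-0.13  0.22 -0.24  0.01 -1.09 -0.76] [ 0.7 -0.6  0.2]
[ 487.64657593 -225.04611206] [ 550.27050781 -167.61062622] [566.51977539 -49.32461548] 119.39689708751396 lever rad 0.006062971538323486
```

```bash
python3 go.py 640 57 205 -126
```

```text
pos [ 483.6 -224.8  205.9] toolx -140.8 shift cm [-29.94  11.95   0.24] turn -0.258 [-0.13  0.22 -0.24  0.01 -1.09 -0.76] [ 0.  -0.3 -0.2]
```

>>> send_rows(steps=[[[-3.1, 1.2, 0, 0, 1], [-3.1, 1.2, 0, 0, 1], [-3.1, 1.2, 0, 0, 1], [-3.1, 1.2, 0, 0, 1], [-3.1, 1.2, 0, 0, 1], [-3.1, 1.2, 0, 0, 1], [-3.1, 1.2, 0, 0, 1], [-3.1, 1.2, 0, 0, 1], [-3, 1.2, 0, 0, 1], [-2, 1, 0, 0, 1]]])

```text
clock: 21.35
position: [637.1, 62.8, 187.3]
ee_rot: [-0.331, 0.944, -0.005, -0.005]
contact_force: [0.3, -0.3, -0.1]
gripper_width: 85.4
```

>>> send_rows(steps=[[[0, 0, 0, -0.12, 1], [0, 0, 0, -0.12, 1], [0, 0, 0, 0, 1], [0, 0, 0, 0, 1], [0, 0, 0, 0, 1], [0, 0, 0, 0, 1]]])

```text
clock: 21.85
position: [634.9, 68.3, 174.1]
ee_rot: [-0.445, 0.895, -0.002, -0.016]
contact_force: [0.5, -0.5, 1.3]
gripper_width: 85.5
```

```bash
python3 meas.py k6.png
python3 - <<'E'
from h import *
im,_=optics.get_image("scene"); a=cv2.imread("pics/scene0.png"); D=cv2.absdiff(a,im).max(2)
for n,(u0,u1,v0,v1) in dict(mug=(185,228,132,172),can=(418,465,275,355),driver=(355,425,280,340),reel=(460,550,250,313)).items(): print(n,(D[v0:v1,u0:u1]>40).mean().round(3))
E
```

```text
[634.8  68.1 174.1] [-0.4453  0.8953 -0.0018 -0.016 ]
ax [566.9 -48.1] [30.7 31.2 53. ] 1248 69.6 0.0 0.0
j [647.   57.2] [46.  40.  52.9] 1780 95.4 52.75 132.0
pn [685.3 111.1] [19.2 18.4 53. ] 259 56.3 53.37 198.0
mug 0.046
can 0.0
driver 0.056
reel 0.0
```

View pics/k6.png

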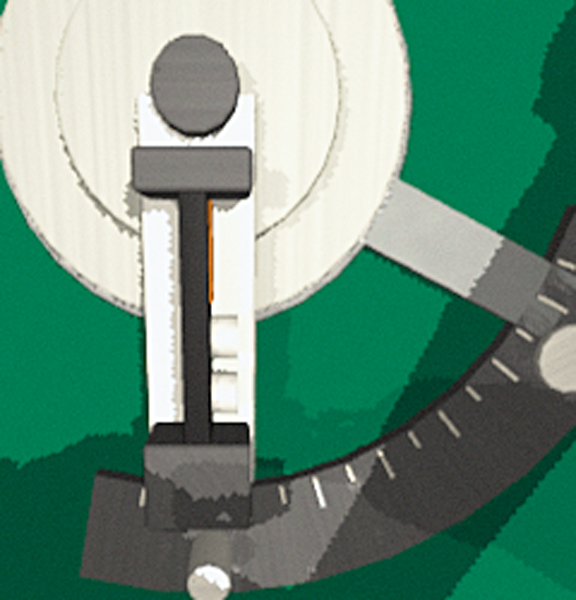

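```bash
python3 -c "
from h import *
print(arm.read_state()['contact_force'],job.job_done())"
```

```text
the job is handed in; nothing more can be done
[ 0.63948807  0.08866299 -0.05292396] None
```

The head now aims at the tall pin and is clamped again, and I handed the job in at about 22 s of the 51 s. I loosened the lever to about 1.3 rad, gripped the outer jaw and swung the head about 30° clockwise, in three corrections. Then I turned the lever back to its stop, released everything and moved the gripper clear.

**Last checks:**
- **Pointing:** the head points at 52.8–52.9° and the pin lies at 53.3–53.4°, so it is about 0.5° off, or roughly 1.5 mm at the pointer tip. I worked this out from the jaw and swivel axis, because the pointer tip itself was hidden under the jaw from the camera.
- **Lever:** it measures about 0.006 rad, which is tight. The wrist force rose to about 37 N in total at the stop.
- **Bystanders:** the can and reel show no change in the scene picture. Small differences near the mug and screwdriver (about 5% of pixels each) look like arm shadows, but I did not check them further.
- **Contact:** the contact force was near zero after release.

**What disagreed:** the fingertips sit about 26 mm behind the stated tool point. My first attempt on the lever therefore closed on top of the grip and slid off it, pushing the tool up about 7 mm; I then gripped about 40 mm lower. The arm also kept drifting a few millimetres after some moves, so I took the final measurements once it had settled.

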